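# Pin the bench shuttle and uncouple its tow tongue

### The arm

A 7-joint arm with a two-finger parallel gripper is mounted at the origin on a cart in front of the work surface, level with it; the furniture and walls round the work are solid. World frame = base frame: x ahead of the robot, y to its left, z up, the work surface at z = 0. Lengths are in m, angles in rad, forces in N, time in s.
With the tool pointing down it reaches from about 0.4 to 0.85 m from the base axis. Payload 10.4 kg.
Tool frame: the origin (TCP) lies between the finger pads, 19 mm behind the fingertips; this is the grasp point; z points along the fingers, y is the line along which they close (so a half turn about z gives the same grasp; the last joint's range is limited). The gripper opens to 85 mm and grips with 20 to 120 N. Pads are 22 mm wide; open, the fingers measure 114 mm over their backs; the gripper's body (76 mm by 85 mm) begins 54 mm behind the grasp point. The pads swing forward as they close: fully open they stand 13 mm farther back than shut.
Start: joints at [-0.023, 0.332, -0.065, 1.46, 0.022, 1.35, -0.088], TCP at [0.625, 0, 0.25] pointing down, gripper open.
Joint ranges: [-2.6, 2.6], [-0.5, 2.12], [-1.47, 1.34], [0.16, 2.42], [-1.27, 4.41], [0.06, 2.06], [-2.6, 2.6]. Speed limits (rad/s): [2.22, 2.22, 2.79, 2.79, 3.14, 3.14, 3.14].

### API

Orientations are given as a unit quaternion [x, y, z, w].
In Python, from workcell import get_obs, optics, job gives the robot as it stands. The module is installed in compiled form; this text tells all that it offers.
- The arm moves only by the tool send_rows, never from a script. Its argument "plan" is a list that holds one entry, the list of rows, each a list of 7 numbers: the turn, a rotation vector about the tool's x, y, z in units of 1.5 rad (1.0 is 1.5 rad), then the shift along the tool's x, y, z in units of 20 cm (1.0 is 20 cm), then the opening, from 0 (shut) to 1 (fully open). A call has 1 to 20 rows; each row shifts and turns the commanded pose from where the row before left it, along the tool's axes as they then stand; what a row does not reach is not made up. A row lasts 1/12 s, in which the tool goes at most 41.7 mm and 7.16 degrees, less where a joint would pass 70% of its speed; a pose out of reach is approached as far as the arm can. A call with a number of a shift or a turn outside -1 to 1 is refused whole. A call with a gripper value outside its range is refused whole. The fingers move at their own pace and stop on an object; "squeeze" is the grip in N (left out, the last holds). Time passes only in rows, so rows that do not move let the fingers close. It gives the time, the measured TCP pose, the force, the opening and the grip force at its end, in the units of the state.
- get_obs(): the state, without advancing time (a new reading comes with each control period).
- optics.camera(name): name is "scene" or "side" or "wrist"; returns the picture (480x640x3 uint8, red, green, blue); there is no depth.
- optics.get_calibration(name): a dict with "intrinsics" (3x3 intrinsics, pixels), "world_from_camera" (4x4, takes a point from camera to world coordinates); the wrist camera has in their place "T_tool_cam" (4x4, takes a point from camera to tool coordinates, whose origin is the TCP and whose axes are the flange's). Camera axes: x right, y up, looking along -z (the intrinsics and any distortion apply to the point x, -y, -z); pixel columns grow to the right and rows downward; lengths in m; the calibration is good to about 2 mm. A picture is of the moment at which its call begins: read the wrist's pose just before it. get_calibration takes no time and is no camera call.
- job.hand_in(): hands the job in; it is judged then, once.
The state is a dict: "clock": time; "joint_pos": joint angles; "joint_velocities": joint speeds; "tau": joint torques, N m; "position": TCP position; "ee_rot": TCP orientation; "ft_force": force on the tool from outside, world axes, zero at the start; "torque": the same for the moment, N m; "grip_width": opening from 0.0 (shut) to 1.0 (fully open); "grasp_force": force on a finger pad.
Only numpy, scipy, OpenCV 4.12 (cv2) and the standard library are available. Lean on these libraries where they do the work, as an engineer would, in place of code of your own. Each camera call takes 0.05 s, during which the arm holds its last target. There are 200 camera calls.

### The job

Park the little sample shuttle by dropping the parking pin down through the eye of its end flange until the pin's head sits on the flange, and let go of the pin. Then squeeze the coupler's spring latch tab sideways, right across to its stop, and keep it squeezed while you lift the coupler with its tongue level and straight up off the ball, to about 8 cm above where it sat. Finish while still holding it there, level and still, with the latch squeezed; the pin stays in, and the other things on the desk are left where they stand.

Things in the scene. Friction and masses are not known exactly. Their poses are not given: they have to be found in the camera images.
- dock: Fixed shuttle dock: base plate 345 x 130 x 12 mm with, along its own x, a steel ball mount (x = -0.15 m), the coupler's tongue, and a small grey wheeled shuttle (deck x 0 to 0.107, 50 mm high, carrying a lidded cup and two bottles, tops to 112 mm). Origin on the desk under the plate's middle; z up; x points roughly to the robot's left.
- eye (a point): Centre of the 16 mm hole in the shuttle's steel end flange, at the flange's top face, 62 mm above the desk (dock x = +0.14, y = 0). The flange is 12 mm thick, 56 x 50 mm; below it a boss on the base has an 18 mm hole in line; the bottom is 50 mm below the flange top. Axes as the dock.
- ball (a point): Centre of the steel ball, 30 mm diameter on an 11 mm neck, 60 mm above the desk (dock x = -0.15, y = 0). Axes as the dock.
- coupler: Loose dark steel coupler, 0.3 to 0.5 kg with its latch. Origin: centre of its round socket (43 mm wide), at the ball's centre when seated. x runs along the tongue, a bar 20 mm wide, 25 high, to x = +0.152, its tail in a saddle on the shuttle (side lips 10 mm high); balanced near x = 0.06; z up. The latch's fork grips under the ball: it cannot rise until the latch is drawn 15 mm.
- grip (a point): On the coupler at its x = +0.055, y = 0, z = +0.032, midway between the squeeze faces once the latch is at its stop: put the TCP here, fingers closing along coupler y. The fixed grip cheek is an upright plate 34 mm long (x) x 5 mm, outer face at y = +0.015; the latch tab stands across from it. Tops of both are 18 mm above this point, the tongue's top 17 mm below.
- latch_tab (a point): Centre of the outer face of the latch tab, an upright steel plate 30 mm long (x) x 4 mm, at coupler y = -0.034 when closed; it moves toward +y, toward the cheek. Closed, tab and cheek measure 49 mm over the outer faces; squeezed to the stop 31 mm.
- latch (a joint): Latch travel in m: 0 closed, 0.018 at the stop (fully drawn). A spring pushes it back, 4 N when closed to 8.5 N at the stop; a grip of 25 to 40 N squeezes it and carries the coupler.
- pin: Loose parking pin, 50 g, stands upright in its rest. Black ribbed cylindrical head 20 mm diameter, 40 mm high, over a steel shank 12 mm diameter, 48 mm long, tapered to 7 mm over the last 8 mm. Origin: centre of the head's underside; the head reaches z = +0.040; z up along the pin.
- pin_tip (a point): Lower end of the pin's shank, 48 mm under the pin's origin.
- pin_rest: Fixed grey block 50 x 50 x 52 mm with a 16 mm hole through its middle in which the pin stands, its head on the block's top. Origin: centre of its underside.
- timer: Bystander: white digital timer 34 x 68 x 63 mm, behind the dock. Origin: centre of its underside.
- specimen_cup: Bystander: lidded specimen cup, 61 mm wide, 62 mm high, behind and left of the dock. Origin: centre of its underside.
- spare_cartridge: Bystander: blue test cartridge 39 x 44 x 73 mm, left of the dock. Origin: centre of its underside.
- tape_roll: Bystander: roll of tape 96 mm wide, 25 mm high, lying front left. Origin: centre of its underside.
- sticky_pad: Bystander: yellow sticky note pad 76 x 76 x 21 mm, right of the dock. Origin: centre of its underside.

How it is judged:
By the outcome, as a careful person would: the job done as asked, in the order asked, and still so for the second after the job is handed in, while the arm keeps its last pose, push and grip.
It also fails if it takes over 51 s, if anything falls off the work surface, if the arm or the gripper's body presses on something with over 40 N, if the wrist force passes 120 N, or if a joint passes its speed limit or range.

## Working session

There is one attempt and no reset: what is moved stays moved. The work goes in short steps, Python scripts to look and compute and a tool call to move; the robot and the scene stay as the last step left them, time stands still between calls to the robot, and variables do not carry over. Pictures are saved under pics/ and viewed, at most 10 in all, crops included, and the job is handed in when it is done.

Besides the shell and the picture viewer there is one more tool, called after "Request:" as a command line: name --argument value ..., lists and objects as JSON in quotes. send_rows: Moves the arm, as the interface text tells. Its arguments: {"type":"object","properties":{"plan":{"type":"array"},"squeeze":{"type":"number"}},"required":["plan"]}

```bash
mkdir -p pics; cat > h.py <<'E'
import numpy as np, cv2
from workcell import get_obs, optics, job
from scipy.spatial.transform import Rotation as R
def cal(name,obs=None):
    c=optics.get_calibration(name); K=np.array(c["intrinsics"])
    if name=="wrist":
        o=obs or get_obs(); T=np.eye(4); T[:3,:3]=R.from_quat(o["ee_rot"]).as_matrix(); T[:3,3]=o["position"]
        return K,T@np.array(c["T_tool_cam"]),c
    return K,np.array(c["world_from_camera"]),c
def ray(K,T,u,v):
    d=np.array([(u-K[0,2])/K[0,0],-(v-K[1,2])/K[1,1],-1.]); return T[:3,3],T[:3,:3]@d
def onz(K,T,u,v,z):
    o,d=ray(K,T,u,v); return o+d*(z-o[2])/d[2]
def proj(K,T,p):
    q=T[:3,:3].T@(np.asarray(p)-T[:3,3]); return K[0,2]+K[0,0]*q[0]/-q[2], K[1,2]-K[1,1]*q[1]/-q[2]
def two(r1,r2):
    (a,d),(b,e)=r1,r2; A=np.stack([d,-e],1); s=np.linalg.lstsq(A,b-a,rcond=None)[0]
    return (a+d*s[0]+b+e*s[1])/2, np.linalg.norm(a+d*s[0]-b-e*s[1])
def snap(name,f):
    o=get_obs(); im=np.ascontiguousarray(optics.camera(name)[:,:,::-1]); cv2.imwrite(f,im); return o,im
E
python3 - <<'E'
from h import *
print(get_obs())
ims=[]
for n in ["scene","side","wrist"]:
    o,im=snap(n,f"pics/{n}0.png"); print(n,cal(n)[2])
E
```

```text
{'clock': 0.0, 'joint_pos': array([-0.02258463,  0.33287551, -0.06471669,  1.46096147,  0.02158949,
        1.34990895, -0.08848654]), 'joint_velocities': array([ 7.69439920e-04,  3.15176343e-05, -1.79568787e-04, -4.26064901e-04,
       -4.56474146e-04,  6.20774015e-04, -3.89497545e-04]), 'tau': array([ 4.98105128e-04, -6.25449800e+01,  4.97091911e-02, -3.91610491e+01,
        1.63588714e-02,  9.83294769e-03, -6.01235030e-06]), 'position': array([ 6.24638369e-01, -1.42451173e-06,  2.49204065e-01]), 'ee_rot': array([ 7.07094935e-01,  7.07118251e-01, -5.33976576e-04, -4.96378318e-04]), 'ft_force': array([ 0.09871506, -0.23297523,  0.62379763]), 'torque': array([-0.06648121, -0.06628912,  0.0047969 ]), 'grasp_force': 0.0, 'grip_width': 1.0036047745563066}
scene {'intrinsics': array([[439.66932774,   0.        , 316.8693394 ],
       [  0.        , 439.66932774, 240.77359345],
       [  0.        ,   0.        ,   1.        ]]), 'world_from_camera': array([[-0.58742504,  0.38044707, -0.71427715, -0.2436638 ],
       [-0.80902672, -0.25404812,  0.53003332,  0.68278003],
       [ 0.0201888
[... 379 characters left out ...]
48 , -0.5629836 ,  0.82571707,  1.11323595],
       [ 0.00615279,  0.82633633,  0.56314334,  0.80375631],
       [ 0.        ,  0.        ,  0.        ,  1.        ]])}
wrist {'intrinsics': array([[350.3350258 ,   0.        , 313.47849929],
       [  0.        , 350.3350258 , 244.57871129],
       [  0.        ,   0.        ,   1.        ]]), 'T_tool_cam': array([[-9.72429280e-04,  9.66356518e-01,  2.57204459e-01,
         6.46044453e-02],
       [ 9.99999492e-01,  8.71274920e-04,  5.07248546e-04,
        -1.77294277e-04],
       [ 2.66087145e-04,  2.57204821e-01, -9.66356875e-01,
        -1.22780469e-01],
       [ 0.00000000e+00,  0.00000000e+00,  0.00000000e+00,
         1.00000000e+00]])}
```

View pics/scene0.png

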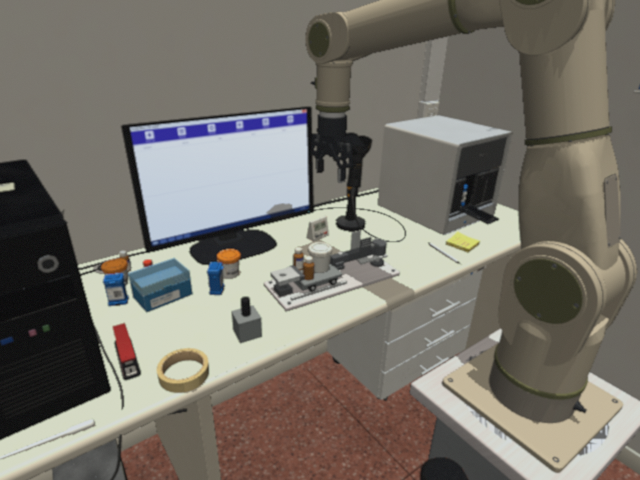

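View pics/side0.png

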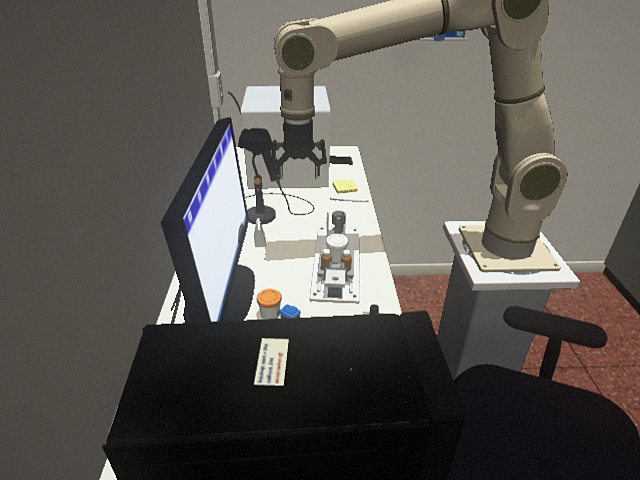

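View pics/wrist0.png

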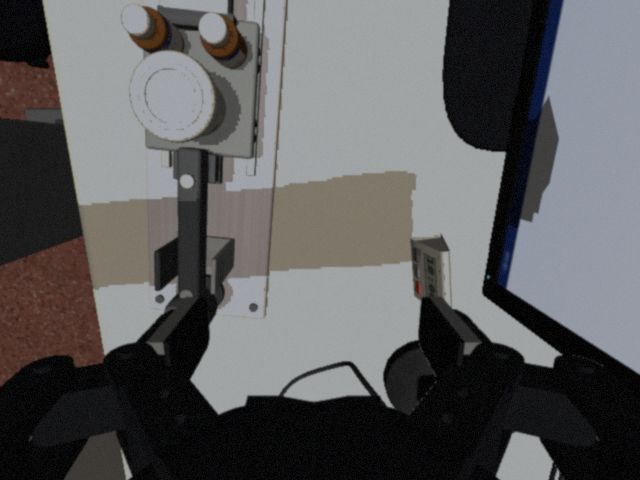

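The scene view shows the pin rest at (246,325) with its head at (246,303), the dock around (330,280), and the tape at (183,370). The side view shows the dock at (337,265), with the computer hiding the pin rest. The wrist view shows the tongue running from (187,160) to (190,290), the cheek at (165,262), the tab at (222,255) and plate holes at (160,298) and (253,307).

```bash
python3 - <<'E'
from h import *
K,T,_=cal("wrist")
for n,u,v,z in [("hole1",160,298,.012),("hole2",253,307,.012),("tongue hole",187,181,.073),("tong",190,285,.073),("cup lid",173,95,.112)]:
    print(n,onz(K,T,u,v,z).round(4))
K,T,_=cal("scene")
im=cv2.imread("pics/scene0.png")
print("head top",onz(K,T,246,299,.092),"rest top",onz(K,T,246,314,.052))
cv2.imwrite("pics/c1.png",cv2.resize(im[215:350,215:415],None,fx=4,fy=4,interpolation=cv2.INTER_CUBIC))
E
```

```text
hole1 [ 0.4538 -0.0925  0.012 ]
hole2 [ 0.5565 -0.1034  0.012 ]
tongue hole [0.5176 0.0405 0.073 ]
tong [ 0.5116 -0.0531  0.073 ]
cup lid [0.5274 0.1023 0.112 ]
head top [0.45409875 0.34613782 0.092     ] rest top [0.45698277 0.34700653 0.052     ]
```

View pics/c1.png

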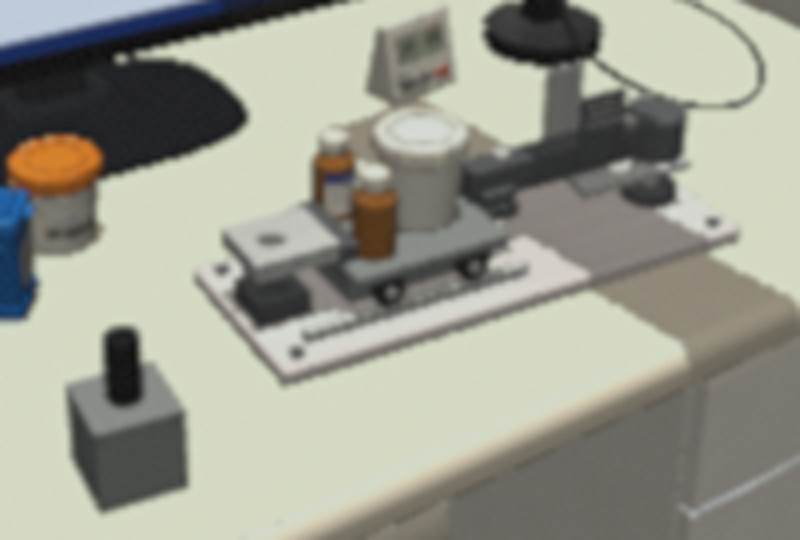

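The crop shows the flange eye at (270,240), which is scene pixel (282.5,275). The pin head top is at (122,333) in the crop. The estimates agree with the given layout, so I'm moving to view both from above.

Request:
send_rows --plan '[[[0,0,0,0.15,-0.09,0,1],[0,0,0,0.15,-0.09,0,1],[0,0,0,0.15,-0.09,0,1],[0,0,0,0.15,-0.09,0,1],[0,0,0,0.15,-0.09,0,1],[0,0,0,0.15,-0.09,0,1],[0,0,0,0.15,-0.09,0,1],[0,0,0,0.15,-0.09,0,1],[0,0,0.06,0,0,0,1],[0,0,0,0,0,0,1],[0,0,0,0,0,0,1],[0,0,0,0,0,0,1]]]'

```text
clock: 1.15
position: [0.4816, 0.2388, 0.2498]
ee_rot: [0.738, 0.675, -0.0, 0.0]
ft_force: [0.4, 0.1, -0.4]
grip_width: 1.0
grasp_force: 0.0
```

```bash
python3 - <<'E'
from h import *
o,im=snap("wrist","pics/w1.png"); print(o["clock"],o["position"],R.from_quat(o["ee_rot"]).as_matrix().round(4))
K,T,_=cal("wrist",o); S=cal("scene")
e=onz(S[0],S[1],282.5,275,.062); print("eye",e,proj(K,T,e)); print("pin",proj(K,T,[.454,.346,.092]))
np.save("pics/w1T.npy",T)
E
```

```text
1.15 [0.48163994 0.23879681 0.24983341] [[ 8.94e-02  9.96e-01 -0.00e+00]
 [ 9.96e-01 -8.94e-02 -5.00e-04]
 [-5.00e-04  0.00e+00 -1.00e+00]]
eye [0.533801   0.20707888 0.062     ] (np.float64(373.12542585700606), np.float64(253.66361884434102))
pin (np.float64(263.89215436144366), np.float64(96.07322780084417))
```

View pics/w1.png

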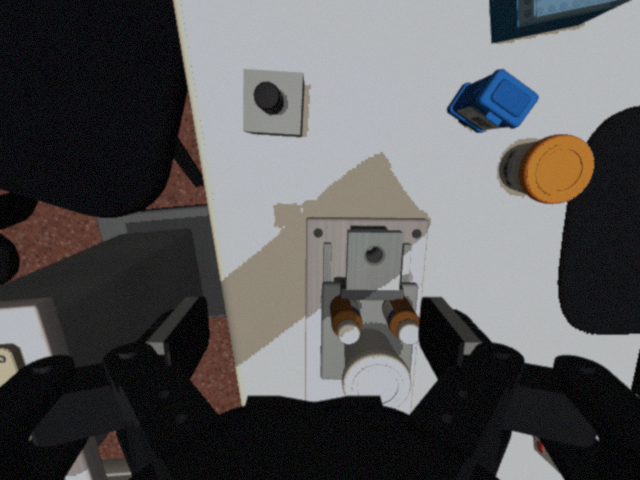

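The wrist view shows the pin head at (267,97) on its rest, the eye at (374,254), and plate holes at (319,233) and (416,233). Both predictions hold to within a few pixels. Next is sub-pixel measurement.

```bash
python3 - <<'E'
from h import *
im=cv2.imread("pics/w1.png"); T=np.load("pics/w1T.npy"); K=cal("scene")[0]; K=np.array(optics.get_calibration("wrist")["intrinsics"])
g=cv2.cvtColor(im,cv2.COLOR_BGR2GRAY)
def blob(u,v,r,th):
    m=(g[v-r:v+r+1,u-r:u+r+1]<th).astype(np.uint8); n,l,s,c=cv2.connectedComponentsWithStats(m,connectivity=4)
    k=1+np.argmax(s[1:,4]); return c[k]+[u-r,v-r],s[k]
eyeb,s=blob(374,254,14,80); print("eye px",eyeb,s); e=onz(K,T,*eyeb,.060); print("eye",e)
for h,(u,v) in {"a":(319,233),"b":(416,233)}.items():
    c,s=blob(u,v,7,90); print(h,c,s,onz(K,T,*c,.012))
c,s=blob(267,97,22,60); print("head",c,s,onz(K,T,*c,.074))
# rest top corners
for p in [(244,70),(303,72),(300,135),(244,131)]: print(onz(K,T,*p,.052).round(4))
# head top face: brighter than the sides
cr=im[60:145,235:315]; cv2.imwrite("pics/c2.png",np.hstack([cv2.resize(cr,(400,425),interpolation=cv2.INTER_NEAREST),cv2.resize(im[215:300,330:410],(400,425),interpolation=cv2.INTER_NEAREST)]))
E
```

```text
eye px [374.15137615 254.69724771] [  6   7  17  16 218]
eye [0.53500457 0.20537142 0.06      ]
a [317.71428571 232.5       ] [ 2  3  8  8 56] [0.48412996 0.22015939 0.012     ]
b [416.0483871  233.37096774] [ 3  3  9  9 62] [0.58747641 0.20984492 0.012     ]
head [268.66714083  97.89473684] [  9   7  30  32 703] [0.45546814 0.34706887 0.074     ]
[0.4353 0.3737 0.052 ]
[0.4842 0.3677 0.052 ]
[0.4767 0.3178 0.052 ]
[0.4284 0.3256 0.052 ]
```

View pics/c2.png

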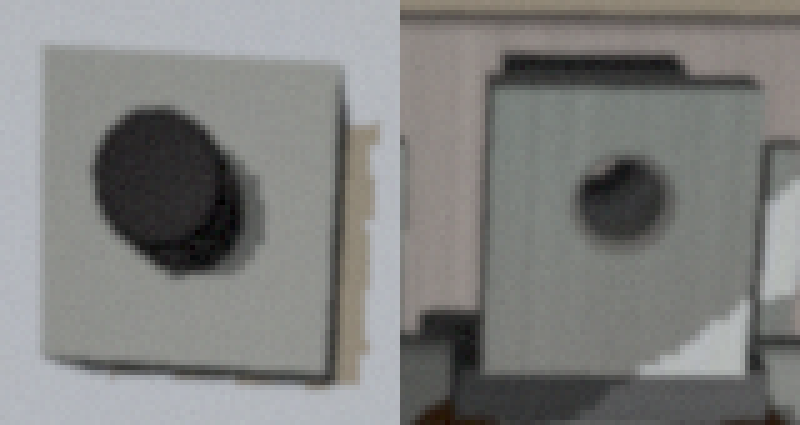

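The crop shows the head's top face centred at (157,172), which is image pixel (266.4,94.4). The eye is at (625,200) in the crop, image pixel (375,255).

```bash
python3 - <<'E'
from h import *
T=np.load("pics/w1T.npy"); K=np.array(optics.get_calibration("wrist")["intrinsics"])
S=cal("scene"); o=get_obs(); Rt=R.from_quat(o["ee_rot"]).as_matrix()
h=onz(K,T,266.4,94.4,.092); print("head",h, two(ray(K,T,266.4,94.4),ray(S[0],S[1],215+123/4,215+335/4)))
print("eye",onz(K,T,374.7,254.9,.062),two(ray(K,T,374.7,254.9),ray(S[0],S[1],282.5,275)))
print((Rt.T@(h-o["position"])/.2).round(4))
E
```

```text
head [0.45600453 0.34698015 0.092     ] (array([0.4557234 , 0.34650751, 0.09185515]), np.float64(0.0011194300213711408))
eye [0.53519548 0.20575608 0.062     ] (array([0.53550169, 0.20567443, 0.06075223]), np.float64(0.0006427738756238598))
[ 0.5277 -0.1767  0.789 ]
```

Request:
send_rows --plan '[[[0,0,0,0.176,-0.059,0,1],[0,0,0,0.176,-0.059,0,1],[0,0,0,0.176,-0.059,0,1],[0,0,0.005,0,0,0.15,1],[0,0,0,0,0,0.15,1],[0,0,0,0,0,0.15,1],[0,0,0,0,0,0,1],[0,0,0,0,0,0,1],[0,0,0,0,0,0,1]]]'

```text
clock: 1.95
position: [0.4563, 0.3484, 0.1618]
ee_rot: [0.741, 0.672, 0.001, 0.0]
ft_force: [-0.4, 0.0, 0.5]
grip_width: 0.997
grasp_force: 0.0
```

```bash
python3 - <<'E'
from h import *
o,im=snap("wrist","pics/w2.png"); K,T,_=cal("wrist",o)
p=proj(K,T,[.456,.3467,.092]); print(o["position"],p)
g=cv2.cvtColor(im,cv2.COLOR_BGR2GRAY); u,v=map(int,p)
cv2.imwrite("pics/w2c.png",cv2.resize(im[max(0,v-130):v+130,u-150:u+150],None,fx=2,fy=2)); print(max(0,v-130),u-150)
E
```

```text
[0.45633031 0.34842968 0.1618232 ] (np.float64(313.486188341893), np.float64(269.8382469108707))
139 163
```

View pics/w2c.png

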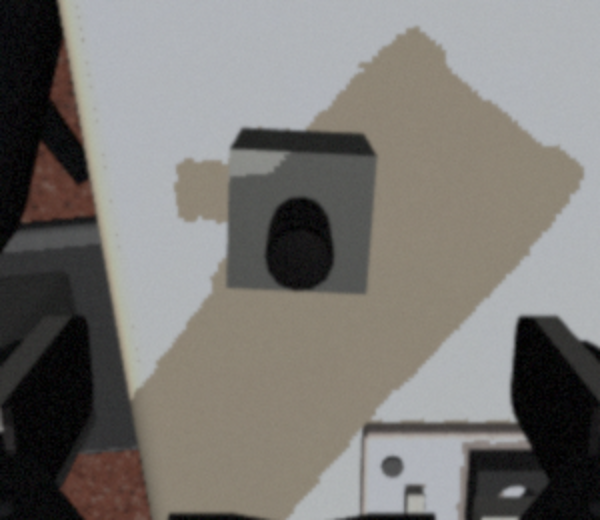

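The crop shows the head top at (299,258), full-image pixel (312.5,268). The prediction was (313.5,270), so it's centred to within 1 mm. I'll descend and grip.

Request:
send_rows --plan '[[[0,0,0,-0.004,0,0.143,1],[0,0,0,0,0,0.143,1],[0,0,0,0,0,0.143,1],[0,0,0,0,0,0,1],[0,0,0,0,0,0,1],[0,0,0,0,0,0,0],[0,0,0,0,0,0,0],[0,0,0,0,0,0,0],[0,0,0,0,0,0,0],[0,0,0,0,0,0,0],[0,0,0,0,0,0,0],[0,0,0,0,0,0,0],[0,0,0,0,0,0,0],[0,0,0,0,0,0,0],[0,0,0,0,0,0,0]]]' --squeeze 30

```text
clock: 3.25
position: [0.4554, 0.3478, 0.0749]
ee_rot: [0.741, 0.672, 0.0, 0.0]
ft_force: [-1.7, -0.5, 6.4]
grip_width: 0.222
grasp_force: 29.2
```

Request:
send_rows --plan '[[[0,0,0,0,0,-0.142,0],[0,0,0,0,0,-0.142,0],[0,0,0,0,0,-0.142,0],[0,0,0,-0.133,0.093,0,0],[0,0,0,-0.133,0.093,0,0],[0,0,0,-0.133,0.093,0,0],[0,0,0,-0.133,0.093,0,0],[0,0,0,-0.133,0.093,0,0],[0,0,0,0,0,0,0],[0,0,0,0,0,0,0],[0,0,0,0,0,0,0],[0,0,0,0,0,0,0]]]'

```text
clock: 4.25
position: [0.5341, 0.2076, 0.1594]
ee_rot: [0.74, 0.673, 0.0, -0.0]
ft_force: [0.5, -0.1, -0.4]
grip_width: 0.228
grasp_force: 30.3
```

```bash
python3 - <<'E'
from h import *
o,w=snap("wrist","pics/w3.png"); _,s=snap("scene","pics/s3.png"); _,d=snap("side","pics/d3.png")
K,T,_=cal("wrist",o); p=o["position"]; print(o["clock"],p,o["ee_rot"],o["ft_force"],o["grip_width"],o["grasp_force"])
Rt=R.from_quat(o["ee_rot"]).as_matrix()
E=[.5353,.2057,.062]; tip=p+Rt@[-.0008,0,.071]
ims=[]
for n,im,k in [("wrist",w,1.4),("scene",s,8),("side",d,8)]:
    K,T,_=cal(n,o); a,b=proj(K,T,E),proj(K,T,tip); print(n,"eye",np.round(a,1),"tip",np.round(b,1))
    h=200/k; u0=int(max(0,min(640-2*h,b[0]-h))); v0=int(max(0,min(480-2*h,b[1]-h))); c=im[v0:v0+int(2*h),u0:u0+int(2*h)]
    print("crop",u0,v0,400/c.shape[0]); ims.append(cv2.resize(c,(400,400),interpolation=cv2.INTER_CUBIC))
cv2.imwrite("pics/m3.png",cv2.resize(np.vstack([np.hstack(ims[1:]),np.hstack([ims[0],ims[0]*0])])[:, :],(600,600)))
E
```

```text
4.25 [0.53408131 0.20757579 0.15937236] [ 7.40056297e-01  6.72544848e-01  6.16075605e-05 -3.17056708e-04] [ 0.45270537 -0.14883636 -0.44638158] 0.22832465580893965 30.25257110595703
wrist eye [316.1 256.1] tip [313.9 267.5]
crop 171 124 1.4035087719298245
scene eye [282.7 274.6] tip [282.4 265.5]
crop 257 240 8.0
side eye [334.9 278.3] tip [335.7 270.5]
crop 310 245 8.0
```

View pics/m3.png

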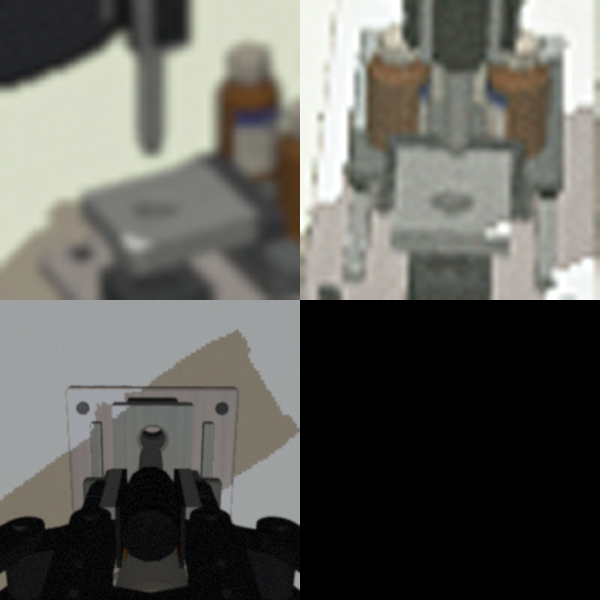

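Bottom-left is the wrist view, top-left scene and top-right side. The tip sits at scene (282,265.8) against a predicted (282.4,265.5), and the eye at (282.8,274.8), so the pin is over the eye to about 1 mm. I'll apply a small correction and lower it partway.

Request:
send_rows --plan '[[[0,0,0,-0.0035,0.007,0,0],[0,0,0,0,0,0.05,0],[0,0,0,0,0,0.05,0],[0,0,0,0,0,0.05,0],[0,0,0,0,0,0.05,0],[0,0,0,0,0,0,0],[0,0,0,0,0,0,0]]]'

```text
clock: 4.98
position: [0.5356, 0.2051, 0.1184]
ee_rot: [0.741, 0.672, -0.001, -0.0]
ft_force: [-1.1, 0.2, -0.7]
grip_width: 0.224
grasp_force: 30.2
```

Request:
send_rows --plan '[[[0,0,0,0,0,0.05,0],[0,0,0,0,0,0.05,0],[0,0,0,0,0,0.045,0],[0,0,0,0,0,0.017,0],[0,0,0,0,0,0,0],[0,0,0,0,0,0,0]]]'

```text
clock: 5.48
position: [0.5361, 0.2053, 0.0869]
ee_rot: [0.741, 0.672, -0.0, -0.0]
ft_force: [-0.2, -0.3, 0.0]
grip_width: 0.226
grasp_force: 30.3
```

Request:
send_rows --plan '[[[0,0,0,0,0,0.005,0],[0,0,0,0,0,0.005,0],[0,0,0,0,0,0,0],[0,0,0,0,0,0,0],[0,0,0,0,0,0,0.55],[0,0,0,0,0,0,0.55],[0,0,0,0,0,0,0.55],[0,0,0,0,0,0,0.55],[0,0,0,0,0,0,0.55],[0,0,0,0,0,0,0.55]]]'

```text
clock: 6.32
position: [0.5362, 0.2054, 0.0851]
ee_rot: [0.741, 0.672, 0.0, 0.0]
ft_force: [0.2, -0.7, -0.1]
grip_width: 0.552
grasp_force: 0.0
```

Request:
send_rows --plan '[[[0,0,0,0,0,-0.1,0.55],[0,0,0,0,0,-0.175,0.55],[0,0,0,0,0,-0.175,0.55],[0,0,0,0,0,-0.175,0.55],[0,0,0,0,0,-0.175,0.55],[0,0,0,-0.168,0,0,1],[0,0,0,-0.168,0,0,1],[0,0,0,-0.168,0,0,1],[0,0,0,-0.168,0,0,1],[0,0,0,-0.168,0,0,1],[0,0,0,-0.168,0,0,1],[0,0,0,-0.168,0,0,1],[0,0,0,0,0,0.1,1],[0,0,0,0,0,0,1],[0,0,0,0,0,0,1],[0,0,0,0,0,0,1]]]'

```text
clock: 7.65
position: [0.5134, -0.0275, 0.2256]
ee_rot: [0.74, 0.672, 0.0, -0.0]
ft_force: [0.5, 0.2, 0.2]
grip_width: 0.997
grasp_force: 0.0
```

```bash
python3 - <<'E'
from h import *
o,w=snap("wrist","pics/w4.png"); _,s=snap("scene","pics/s4.png")
K,T,_=cal("wrist",o); np.save("pics/w4T.npy",T); print(o["clock"],o["position"],R.from_quat(o["ee_rot"]).as_matrix().round(4))
for q in [(.5126,-.0281,.110),(.5073,-.0828,.06)]: print(proj(K,T,q))
S=cal("scene"); print("pin top pred",proj(S[0],S[1],[.5355,.2058,.102]),proj(S[0],S[1],[.5355,.2058,.062]))
a=w[100:480,120:500]; b=cv2.resize(s[240:300,250:310],(380,380),interpolation=cv2.INTER_CUBIC)
cv2.imwrite("pics/m4.png",np.hstack([a,b]))
E
```

```text
7.65 [ 0.51343962 -0.0275335   0.22564043] [[ 9.550e-02  9.954e-01  3.000e-04]
 [ 9.954e-01 -9.550e-02  4.000e-04]
 [ 4.000e-04  3.000e-04 -1.000e+00]]
(np.float64(312.7115301047667), np.float64(247.06375756878757))
(np.float64(312.8729021359495), np.float64(292.12710433522307))
pin top pred (np.float64(282.3166180785206), np.float64(260.20242768438203)) (np.float64(282.57607956658063), np.float64(274.5386990949261))
```

View pics/m4.png

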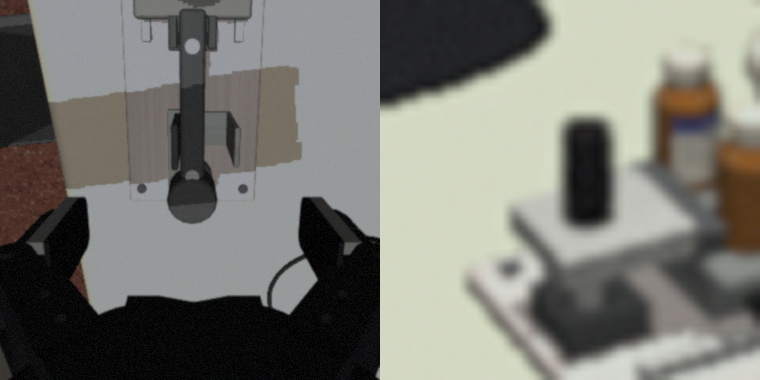

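Left of the picture, the tongue runs straight up at crop u≈192 (image 312), in line with the tool. The cheek is at (175,115–167) and the tab at (238,125–165). On the right, the pin's head sits on the flange. I'll check the cheek and tab extents numerically.

```bash
python3 - <<'E'
from h import *
w=cv2.imread("pics/w4.png"); T=np.load("pics/w4T.npy"); K=np.array(optics.get_calibration("wrist")["intrinsics"])
g=cv2.cvtColor(w,cv2.COLOR_BGR2GRAY)
print("row 220",g[220,285:365].tolist()); print("row 250",g[250,285:365].tolist()); print("row 180",g[180,295:330].tolist())
for c in (293,296,357,359): print("col",c,g[205:275,c].tolist())
o=get_obs(); Rt=R.from_quat(o["ee_rot"]).as_matrix()
G=np.array([.5126,-.0281,.092])
ax=Rt[:,0]; ay=Rt[:,1]
for dx,dy in [(.017,-.015),(-.017,-.015),(.015,.034),(-.015,.034)]: print("pred top corner",np.round(proj(K,T,G+[0,0,.018]+ax*dx+ay*dy),1))
print((Rt.T@(G-o["position"])/.2).round(4))
E
```

```text
row 220 [110, 109, 93, 98, 102, 103, 96, 77, 39, 16, 15, 15, 19, 16, 16, 25, 34, 38, 44, 42, 45, 44, 40, 43, 43, 46, 41, 47, 42, 46, 41, 43, 48, 42, 45, 42, 39, 39, 42, 60, 95, 105, 104, 103, 102, 106, 105, 103, 105, 106, 104, 99, 104, 105, 104, 103, 107, 102, 107, 102, 97, 77, 48, 39, 37, 33, 42, 40, 40, 57, 87, 109, 110, 113, 112, 113, 111, 110, 112, 115]
row 250 [113, 117, 109, 100, 99, 95, 61, 40, 42, 43, 44, 39, 29, 18, 16, 25, 28, 34, 41, 38, 44, 45, 45, 45, 47, 45, 40, 43, 40, 44, 43, 43, 40, 46, 47, 46, 42, 36, 44, 75, 104, 111, 108, 111, 111, 111, 111, 111, 111, 110, 114, 112, 115, 116, 110, 111, 110, 109, 110, 110, 108, 107, 93, 61, 36, 36, 31, 33, 41, 65, 85, 97, 97, 89, 85, 104, 111, 114, 111, 111]
row 180 [152, 152, 152, 148, 117, 70, 57, 66, 69, 70, 73, 73, 69, 72, 69, 72, 71, 70, 74, 72, 66, 71, 72, 71, 72, 70, 67, 63, 53, 61, 85, 108, 111, 107, 108]
col 293 [110, 107, 105, 97, 78, 89, 104, 106, 98, 96, 92, 83, 78, 61, 47, 39, 30, 25, 16, 23, 34, 39, 44, 43, 43, 43, 41, 38, 42, 41, 45, 35, 46, 43, 45, 42, 44, 41, 41, 46, 43, 40, 39, 41, 40, 42, 39, 40, 45, 46, 41, 39, 
[... 460 characters left out ...]
103, 85, 70, 55, 47, 56, 84, 93, 102, 103, 102, 102, 103, 102, 102, 102, 104, 106, 104, 104, 102, 99, 100, 102, 97, 100, 97, 97, 97, 92, 95, 94, 94, 95, 97, 97, 95, 99, 96, 99, 95, 98, 94, 94, 94, 97, 105, 113, 112, 113, 122, 144, 152]
col 359 [110, 110, 114, 111, 112, 112, 113, 113, 112, 109, 112, 113, 111, 111, 112, 112, 112, 111, 111, 110, 105, 93, 84, 88, 90, 90, 90, 90, 91, 92, 90, 95, 91, 91, 94, 94, 92, 89, 90, 91, 90, 88, 83, 82, 84, 85, 84, 86, 85, 84, 81, 80, 80, 81, 86, 87, 88, 87, 94, 91, 94, 105, 110, 113, 116, 112, 115, 124, 144, 152]
pred top corner [291.  223.4]
pred top corner [291.9 269.9]
pred top corner [361.6 226.2]
pred top corner [360.2 267.2]
[-0.0035 -0.0059  0.6693]
```

Cheek and tab match the predicted edges to within about 1 mm. I'll descend onto the grip point.

Request:
send_rows --plan '[[[0,0,0,-0.003,-0.006,0,1],[0,0,0,0,0,0.15,1],[0,0,0,0,0,0.15,1],[0,0,0,0,0,0.15,1],[0,0,0,0,0,0.15,1],[0,0,0,0,0,0.069,1],[0,0,0,0,0,0,1],[0,0,0,0,0,0,1],[0,0,0,0,0,0,1],[0,0,0,0,0,0,1]]]' --squeeze 34

```text
clock: 8.58
position: [0.5131, -0.0291, 0.0929]
ee_rot: [0.741, 0.672, 0.001, 0.001]
ft_force: [-0.4, -0.6, 1.3]
grip_width: 1.001
grasp_force: 0.0
```

Now close.

Request:
send_rows --plan '[[[0,0,0,0,0,0,0.6],[0,0,0,0,0,0,0.45],[0,0,0,0,0,0,0],[0,0,0,0,0,0,0],[0,0,0,0,0,0,0],[0,0,0,0,0,0,0],[0,0,0,0,0,0,0],[0,0,0,0,0,0,0],[0,0,0,0,0,0,0],[0,0,0,0,0,0,0],[0,0,0,0,0,0,0],[0,0,0,0,0,0,0],[0,0,0,0,0,0,0],[0,0,0,0,0,0,0]]]'

```text
clock: 9.75
position: [0.5124, -0.0291, 0.093]
ee_rot: [0.741, 0.672, 0.001, 0.0]
ft_force: [-7.0, 0.4, 18.0]
grip_width: 0.357
grasp_force: 32.3
```

Opening is 0.357, about 30–31 mm, so the latch is at its stop. Lifting gently.

Request:
send_rows --plan '[[[0,0,0,0,0,-0.01,0],[0,0,0,0,0,-0.01,0],[0,0,0,0,0,-0.01,0],[0,0,0,0,0,-0.01,0],[0,0,0,0,0,-0.01,0],[0,0,0,0,0,0,0],[0,0,0,0,0,0,0],[0,0,0,0,0,0,0]]]'

```text
clock: 10.42
position: [0.5117, -0.0293, 0.101]
ee_rot: [0.741, 0.672, -0.0, -0.0]
ft_force: [0.3, -1.1, -5.1]
grip_width: 0.351
grasp_force: 34.4
```

The wrist carries about 5 N, which is the coupler's weight, so it is free. Lifting the rest.

Request:
send_rows --plan '[[[0,0,0,0,0,-0.02,0],[0,0,0,0,0,-0.02,0],[0,0,0,0,0,-0.02,0],[0,0,0,0,0,-0.02,0],[0,0,0,0,0,-0.02,0],[0,0,0,0,0,-0.02,0],[0,0,0,0,0,-0.02,0],[0,0,0,0,0,-0.02,0],[0,0,0,0,0,-0.02,0],[0,0,0,0,0,-0.02,0],[0,0,0,0,0,-0.02,0],[0,0,0,0,0,-0.02,0],[0,0,0,0,0,-0.02,0],[0,0,0,0,0,-0.02,0],[0,0,0,0,0,-0.02,0],[0,0,0,0,0,-0.02,0],[0,0,0,0,0,-0.02,0],[0,0,0,0,0,-0.02,0],[0,0,0,0,0,0,0],[0,0,0,0,0,0,0]]]'

```text
clock: 12.08
position: [0.5121, -0.0292, 0.1735]
ee_rot: [0.741, 0.672, 0.0, 0.0]
ft_force: [-0.4, -0.5, -4.8]
grip_width: 0.356
grasp_force: 34.4
```

Request:
send_rows --plan '[[[0,0,0,0,0,0,0],[0,0,0,0,0,0,0],[0,0,0,0,0,0,0],[0,0,0,0,0,0,0],[0,0,0,0,0,0,0],[0,0,0,0,0,0,0]]]'

```text
clock: 12.58
position: [0.5119, -0.0292, 0.1732]
ee_rot: [0.741, 0.672, 0.0, -0.0]
ft_force: [-0.5, -0.0, -3.9]
grip_width: 0.35
grasp_force: 34.4
```

```bash
python3 - <<'E'
from h import *
_,s=snap("scene","pics/s5.png"); o,w=snap("wrist","pics/w5.png"); print(o)
a=cv2.resize(s[200:310,250:410],(640,440),interpolation=cv2.INTER_CUBIC); b=cv2.resize(w[240:480,210:450] if 0 else w[100:420,240:390],(150,440))
cv2.imwrite("pics/m5.png",np.hstack([a,b]))
E
```

```text
{'clock': 12.6333, 'joint_pos': array([ 0.02230697,  0.14864036, -0.05908431,  1.85193591,  0.00956537,
        1.14131316, -0.13757851]), 'joint_velocities': array([ 0.00119617,  0.00082576, -0.00024448,  0.00110849, -0.00058787,
       -0.00218842, -0.00075837]), 'tau': array([ 3.19860533e-05, -4.94927788e+01,  6.35525468e-02, -3.85366738e+01,
        1.18006859e-02,  1.64206827e-02, -1.83966540e-04]), 'position': array([ 0.51193401, -0.02921967,  0.17317444]), 'ee_rot': array([ 7.40713706e-01,  6.71820813e-01,  6.47199547e-06, -2.61974772e-05]), 'ft_force': array([ 0.392915  ,  0.06125818, -4.94656577]), 'torque': array([-0.00284881, -0.03169506,  0.00783585]), 'grasp_force': 34.4350790977478, 'grip_width': 0.349878737366884}
```

View pics/m5.png

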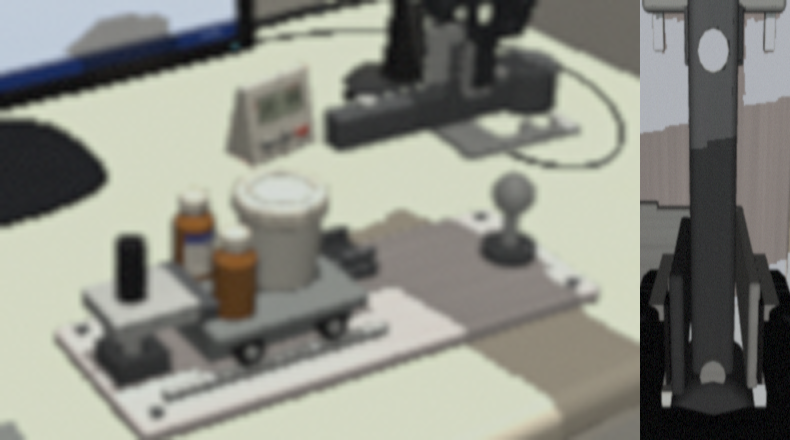

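The coupler is up off the ball, with the ball bare at (513,190), and the pin is still seated at (130,265). As a final check, I'll compare the tongue's tail and tip with the positions predicted for a level coupler.

```bash
python3 - <<'E'
from h import *
o=get_obs(); Rt=R.from_quat(o["ee_rot"]).as_matrix(); p=o["position"]; S=cal("scene"); W=cal("wrist",o)
for n,q in {"tail top L":(.152,-.010,.015),"tail bot L":(.152,-.010,-.010),"tail bot R":(.152,.010,-.010),"tail top R":(.152,.010,.015),"tail topL +3deg":(.152,-.010,.020)}.items():
    d=Rt@[q[0]-.055,-q[1],0]; P=p+d+[0,0,q[2]-.032]; a=proj(S[0],S[1],P); print(n,np.round([(a[0]-250)*4,(a[1]-200)*4],0))
E
```

```text
tail top L [322. 106.]
tail bot L [321. 142.]
tail bot R [338. 154.]
tail top R [339. 118.]
tail topL +3deg [322.  98.]
```

The tail lies where a level coupler's should, to within about 1–2°, so I'm handing in.

```bash
python3 -c "
from workcell import job; print(job.hand_in())"
```

```text
the job is handed in; nothing more can be done
None
```

The pin is seated in the flange eye and released. The coupler is held still about 8 cm above the ball with the latch squeezed to its stop, level to within about 1–2° by the camera check, and the job is handed in at about 12.6 s (no verdict was returned).

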